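# Put the black stone under lock and sort the bench tray

## Task

Pick the one black stone out of the mixed white tray and lay it in the wooden case, then shut the case's lid fully and only after that turn the brass turnbutton right across the lid so that it cannot open. Also sort the metal out of the white tray: every brass bar into the yellow tray, every steel punch into the blue tray. Leave the amber stones in the white tray without lifting them out, and leave the other tools on the bench where they are.

Things in the scene. Friction and masses are not known exactly. Their poses are not given: they have to be found in the camera images.
- stock_tray_in (a point): open white plastic tray, 260 x 260 mm outside, walls 32 mm high and 6 mm thick, floor 6 mm thick; fixed; this point is the centre of its inner floor, 6 mm above the bench, x and y along its sides. The mixed parts lie in it
- yellow_tray_in (a point): open yellow plastic tray for brass, 145 (x) x 120 (y) mm outside, 32 mm high, walls and floor 5 mm; fixed; this point is the centre of its inner floor, 5 mm above the bench, axes along its sides
- blue_tray_in (a point): open blue plastic tray for steel punches, same sizes as the yellow one; fixed; this point is the centre of its inner floor, axes along its sides
- case_in (a point): dark wooden case with a red floor, 110 (x) x 150 (y) mm outside, 45 mm high, walls and floor 6 mm; fixed; this point is the centre of its inner floor, 6 mm above the bench, axes along its sides; the lid is hinged along its far (+x) rim, the turnbutton stands on a ledge at its front (-x) face
- lid (a joint): angle of the case's lid: 0 is shut flat on the rim, about 1.6 stands upright (how it starts); a stiff hinge, it stays where left. The lid is a 110 x 150 x 8 mm board, its underside at 45 mm when shut
- lid_hinge (a point): the lid's hinge line, at the middle of the case's far rim, 45 mm above the bench
- lid_handle (a point): outer end of the brass knob (about 30 mm across, standing 35 mm out of the lid's outer face), 80 mm from the hinge, at mid-width; fingers must go round the knob or push the board beside it
- turnbutton (a joint): angle of the brass turnbutton about its vertical pivot: 0 lies along the case's front edge clear of the lid, 1.57 (stop at 1.6) points across the lid; grows counter-clockwise seen from above; stiff enough to stay
- stud (a point): middle of the upright brass stud (12 mm diameter, 22 mm tall) at the turnbutton's free end, 38 mm from the pivot; push or pinch it. The bar below it is 12 mm wide, 10 mm high and 2 to 3 mm above the shut lid
- pivot (a point): turnbutton's pivot axis, at the top of the bar, 66 mm above the bench; 67 mm in front of the case's centre and 60 mm to its left (+y)
- black_stone: the one black faceted octagonal stone, 30 mm across, 18 mm high, 25 g, upright girdle from 5 to 13 mm; origin at the centre of its underside
- amber_stone0: amber-orange faceted stone, same shape and size as the black one; stays in the white tray; origin at the centre of its underside
- amber_stone1: amber-orange faceted stone, same shape and size as the black one; stays in the white tray; origin at the centre of its underside
- brass0: plain square brass bar, 56 mm long (its x) and 13 x 13 mm, 75 g; origin at the centre of its underside; may be absent
- brass1: plain square brass bar, 56 mm long (its x) and 13 x 13 mm, 75 g; origin at the centre of its underside; may be absent
- brass2: plain square brass bar, 56 mm long (its x) and 13 x 13 mm, 75 g; origin at the centre of its underside; may be absent
- punch0: dark steel punch, 12 x 12 mm shank from x = -29 to +17 mm, then a thin bright 7 x 7 mm tip to x = +32 mm; long axis x, 55 g; origin on the underside of the shank, 6 mm from its middle towards the tip; may be absent
- punch1: dark steel punch, 12 x 12 mm shank from x = -29 to +17 mm, then a thin bright 7 x 7 mm tip to x = +32 mm; long axis x, 55 g; origin on the underside of the shank, 6 mm from its middle towards the tip; may be absent
- punch2: dark steel punch, 12 x 12 mm shank from x = -29 to +17 mm, then a thin bright 7 x 7 mm tip to x = +32 mm; long axis x, 55 g; origin on the underside of the shank, 6 mm from its middle towards the tip; may be absent
- bench_brush: white-backed bench brush with black bristles, 110 mm, bystander
- loupe: steel loupe, 28 mm across, bystander
- polish_jar: amber glass jar, 60 mm across, bystander
- needle_tool: screwdriver-like needle tool, 170 mm, bystander

How it is judged (in metres and radians):
On the way, in this order (a step that is already met when the one before it is completed fails the run):
1. the black stone lies released in the open case (x of black_stone in the frame of case_in between -0.052 and 0.052 m and y of black_stone in the frame of case_in between -0.072 and 0.072 m and z of black_stone in the frame of case_in between -0.01 and 0.03 m and value of joint lid above 0.5 rad and contact force between black_stone and the fingers below 0.1 N), for 0.2 s.
2. the lid is shut over the stone, the turnbutton not yet across it (x of black_stone in the frame of case_in between -0.052 and 0.052 m and y of black_stone in the frame of case_in between -0.072 and 0.072 m and z of black_stone in the frame of case_in between -0.01 and 0.03 m and value of joint lid below 0.06 rad and value of joint turnbutton below 0.9 rad), for 0.2 s.
3. the turnbutton is turned across the shut lid (value of joint lid below 0.06 rad and value of joint turnbutton above 1.3 rad), for 0.2 s.
At the end, for the whole second after the job is handed in: Stone in the case, lid shut (below 0.06 rad), turnbutton across it (above 1.3 rad); all brass bars present inside the yellow tray, all punches present inside the blue tray (under 35 mm above the floor), both amber stones in the white tray; all at rest (all of step 3 and x of black_stone in the frame of case_in between -0.052 and 0.052 m and y of black_stone in the frame of case_in between -0.072 and 0.072 m and z of black_stone in the frame of case_in between -0.01 and 0.03 m and linear speed of each of black_stone, brass0, brass1, brass2, punch0, punch1, punch2, amber_stone0, amber_stone1 below 0.03 m/s and x of brass0 in the frame of yellow_tray_in between -0.07 and 0.07 m and y of brass0 in the frame of yellow_tray_in between -0.058 and 0.058 m and z of brass0 in the frame of yellow_tray_in between -0.01 and 0.035 m and x of brass1 in the frame of yellow_tray_in between -0.07 and 0.07 m and y of brass1 in the frame of yellow_tray_in between -0.058 and 0.058 m and z of brass1 in the frame of yellow_tray_in between -0.01 and 0.035 m and x of brass2 in the frame of yellow_tray_in between -0.07 and 0.07 m and y of brass2 in the frame of yellow_tray_in between -0.058 and 0.058 m and z of brass2 in the frame of yellow_tray_in between -0.01 and 0.035 m and x of punch0 in the frame of blue_tray_in between -0.07 and 0.07 m and y of punch0 in the frame of blue_tray_in between -0.058 and 0.058 m and z of punch0 in the frame of blue_tray_in between -0.01 and 0.035 m and x of punch1 in the frame of blue_tray_in between -0.07 and 0.07 m and y of punch1 in the frame of blue_tray_in between -0.058 and 0.058 m and z of punch1 in the frame of blue_tray_in between -0.01 and 0.035 m and x of punch2 in the frame of blue_tray_in between -0.07 and 0.07 m and y of punch2 in the frame of blue_tray_in between -0.058 and 0.058 m and z of punch2 in the frame of blue_tray_in between -0.01 and 0.035 m and x of amber_stone0 in the frame of stock_tray_in between -0.127 and 0.127 m and y of amber_stone0 in the frame of stock_tray_in between -0.127 and 0.127 m and z of amber_stone0 in the frame of stock_tray_in between -0.01 and 0.035 m and x of amber_stone1 in the frame of stock_tray_in between -0.127 and 0.127 m and y of amber_stone1 in the frame of stock_tray_in between -0.127 and 0.127 m and z of amber_stone1 in the frame of stock_tray_in between -0.01 and 0.035 m); the robot touches nothing.
It fails at once if the turnbutton is turned across while the lid is still up (value of joint turnbutton above 1 rad and value of joint lid above 0.15 rad).
It fails at once if an amber stone is lifted out of the white tray (z of any of amber_stone0, amber_stone1 in the frame of stock_tray_in above 0.07 m).
It fails at once if a bystander is disturbed (moved more than 5 cm) (distance of any of bench_brush, loupe, polish_jar, needle_tool from where it was at the start of the episode above 0.05 m).
Of brass0, brass1, brass2 only 2 to 3 are there at a start; the rules pass over those that are not, and their reading is None.
Of punch0, punch1, punch2 only 2 to 3 are there at a start; the rules pass over those that are not, and their reading is None.
At some moment in a run one of brass0, brass1, brass2, punch0, punch1, punch2 may be knocked a few centimetres aside while the robot is not near it.
Once in a run the grip may slacken for a moment while it holds something.
It also fails if it takes over 210 s, if anything falls off the work surface, if the arm or the gripper's body presses on something with over 40 N, if the wrist force passes 120 N, or if a joint passes its speed limit or range.

## Robot

A 6-joint arm with a two-finger parallel gripper is mounted at the origin on the work surface. World frame = base frame: x ahead of the robot, y to its left, z up, the work surface at z = 0. Lengths are in mm, angles in rad, forces in N, time in s.
With the tool pointing down it reaches from about 275 to 750 mm from the base axis. Payload 10.2 kg.
Tool frame: the origin (TCP) lies between the finger pads; the fingertips stand 8 mm ahead of it and the grasp point (between the pads) lies 11 mm behind it; z points along the fingers, y is the line along which they close (so a half turn about z gives the same grasp; the last joint's range is limited). The gripper opens to 85 mm and grips with 20 to 120 N. Pads are 22 mm wide; open, the fingers measure 114 mm over their backs; the gripper's body (76 mm by 85 mm) begins 54 mm behind the grasp point. The pads swing forward as they close: fully open they stand 13 mm farther back than shut.
Start: joints at [-1.408, 0.313, 1.498, -0, 1.331, -0.223], TCP at [197.546, -486.423, 239.294] pointing down, gripper open.
Joint ranges: [-2.94, 2.94], [-0.97, 2.17], [0.19, 2.56], [-1.23, 4.37], [0.02, 3.11], [-2.88, 2.88]. Speed limits (rad/s): [2.39, 2.39, 3.01, 3.14, 3.14, 3.14].

## Interface

Orientations are given as a unit quaternion [w, x, y, z].
In Python, from rig import * gives the robot as it stands.
- The arm moves only by the shell command python3 -m handwheel 'ROWS' [FORCE]. ROWS is JSON, a list that holds one entry, the list of rows, each a list of 7 numbers: the shift along the world's x, y, z in mm, then the turn, a rotation vector about the world's x, y, z in degrees, then the opening, from -1 (shut) to 1 (fully open). A call has 1 to 8 rows; each row shifts and turns the commanded pose from where the row before left it; what a row does not reach is not made up. A row lasts 1/8 s, in which the tool goes at most 62.5 mm and 10.7 degrees, less where a joint would pass 70% of its speed; a pose out of reach is approached as far as the arm can. A call is refused whole if a number of a shift passes 62.5 or a number of a turn 10.7, either way. A call with a gripper value outside its range is refused whole. The fingers move at their own pace and stop on an object; FORCE is the grip in N (left out, the last holds). Time passes only in rows, so rows that do not move let the fingers close. It gives the time, the measured TCP pose, the force, the opening and the grip force at its end, in the units of the state.
- sense(): the state, without advancing time (a new reading comes with each control period).
- capture(name): name is "side" or "top" or "wrist"; returns a dict with "image" (420x560x3 uint8, red, green, blue), "fx", "fy", "cx", "cy" (pixels), "dist_coeffs" ([k1, k2, p1, p2, k3] as OpenCV has them; the pictures are not rectified), "rvec" (rotation vector, rad) and "tvec" (3), from world to camera coordinates, as OpenCV has them; the wrist camera has in their place "hand_eye" (4x4, takes a point from camera to tool coordinates, whose origin is the TCP and whose axes are the flange's). Camera axes: x right, y down, z forward; pixel columns grow to the right and rows downward; lengths in mm; the calibration is good to about 2 mm. A picture is of the moment at which its call begins: read the wrist's pose just before it. There is no depth.
- finish_job(): hands the job in; it is judged then, once.
The state is a dict: "time_s": time; "joints": joint angles; "dq": joint speeds; "tau": joint torques, N m; "eef_pos": TCP position; "ee_rot": TCP orientation; "force": force on the tool from outside, world axes, zero at the start; "wrist_torque": the same for the moment, N m; "grip_width": opening from 0.0 (shut) to 1.0 (fully open); "grip_force": force on a finger pad.
Only numpy, scipy, OpenCV 4.12 (cv2) and the standard library are available. Lean on these libraries where they do the work, as an engineer would, in place of code of your own. Each camera call takes 0.05 s, during which the arm holds its last target. There are 200 camera calls.

## Working session

There is one attempt and no reset: what is moved stays moved. The work goes in short steps, Python scripts to look and compute and a shell command to move; the robot and the scene stay as the last step left them, time stands still between calls to the robot, and variables do not carry over. Pictures are saved under pics/ and viewed, at most 14 in all, crops included, and the job is handed in when it is done.

```bash
mkdir -p pics; ls; python3 - <<'E'
from rig import *
import cv2
for n in ("top","side"):
    c=capture(n); cv2.imwrite(f"pics/{n}0.png",c["image"][:,:,::-1])
    print(n,{k:v for k,v in c.items() if k!="image"})
c=capture("wrist"); print(c["hand_eye"],c["fx"])
print(sense())
E
```

```text
pics
top {'fx': 478.4364799481289, 'fy': 478.4364799481289, 'cx': 281.54119141418715, 'cy': 200.2882378878722, 'dist_coeffs': array([0.02270949, 0.        , 0.        , 0.        , 0.        ]), 'rvec': array([ 2.11280378, -2.13985186,  0.19113085]), 'tvec': array([  66.1497571 ,  598.1034597 , 1269.70460932])}
side {'fx': 383.55162048238265, 'fy': 383.55162048238265, 'cx': 279.7504509394189, 'cy': 207.60827347785116, 'dist_coeffs': array([-0.04536241,  0.        ,  0.        ,  0.        ,  0.        ]), 'rvec': array([ 2.31074401, -0.09251016,  0.06045332]), 'tvec': array([-574.66268534,  104.565111  ,  925.58142524])}
[[ 1.05887085e-05 -9.62339512e-01 -2.71850444e-01  6.99180338e+01]
 [ 9.99999444e-01  2.96931552e-04 -1.01217514e-03  8.27843263e-01]
 [ 1.05477711e-03 -2.71850282e-01  9.62338979e-01 -1.34202001e+02]
 [ 0.00000000e+00  0.00000000e+00  0.00000000e+00  1.00000000e+00]] 328.3537213465216
{'time_s': 0.15, 'joints': array([-1.40839026e+00,  3.13307702e-01,  1.49825364e+00, -1.54251690e-05,
        1.33099225e+00, -2.23406785e-01]), 'dq': array([ 0.00026876, -0.00262743, -0.00250302,  0.00229708, -0.00112401,
        0.00251121]), 'tau': array([ 1.38127925e-03, -4.12374330e+01, -2.59794724e+01, -2.01288240e-04,
        3.21111977e-03,  9.82439133e-06]), 'eef_pos': array([ 197.51554603, -486.23084568,  238.87694007]), 'ee_rot': array([-4.80476921e-04,  9.81450718e-01,  1.91713996e-01,  7.16477408e-06]), 'force': array([ 0.39693654,  0.23554597, -0.32523094]), 'wrist_torque': array([-0.0181463 , -0.02800412,  0.03630159]), 'grip_force': 0.0, 'grip_width': 1.0019118302055647}
```

View pics/top0.png

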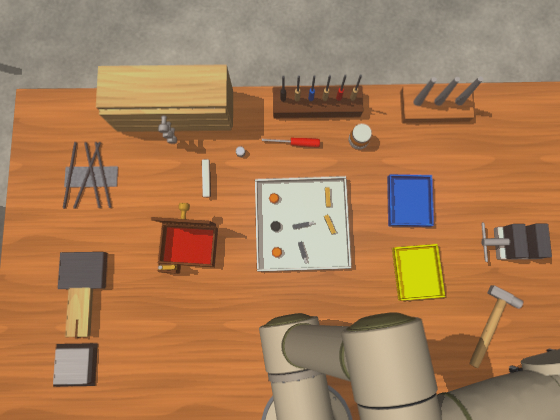

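View pics/side0.png

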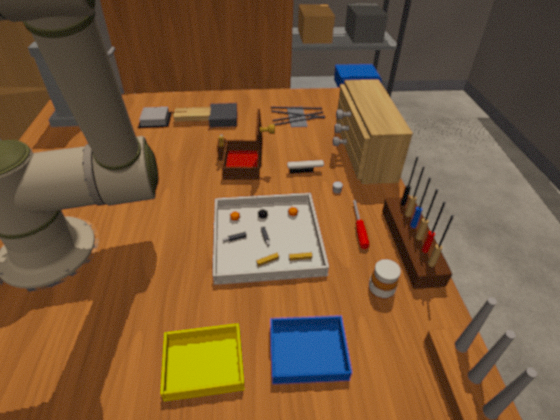

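The top view shows, inside the white tray (centre about (303,224)): black stone at (275,227), ambers at (274,198) and (277,252), brass bars at (328,197) and (330,225), and punches at (303,226) and (304,252). The blue tray is at (411,201), the yellow at (419,272), and the case at (190,246) with its turnbutton at (169,268).

```bash
cat > h.py <<'E'
from rig import *
import cv2, numpy as np
from scipy.spatial.transform import Rotation as R
def cam(n):
    s=sense(); c=capture(n)
    if n=="wrist":
        w,x,y,z=s["ee_rot"]; T=np.eye(4); T[:3,:3]=R.from_quat([x,y,z,w]).as_matrix(); T[:3,3]=s["eef_pos"]
        c["T"]=T@c["hand_eye"]
    else:
        M=np.eye(4); M[:3,:3]=cv2.Rodrigues(c["rvec"])[0]; M[:3,3]=c["tvec"]; c["T"]=np.linalg.inv(M)
    c["K"]=np.array([[c["fx"],0,c["cx"]],[0,c["fy"],c["cy"]],[0,0,1]])
    return c
def proj(c,P):
    M=np.linalg.inv(c["T"])
    return cv2.projectPoints(np.float64(P).reshape(-1,1,3),cv2.Rodrigues(M[:3,:3])[0],M[:3,3],c["K"],c["dist_coeffs"])[0][:,0]
def unp(c,uv,z):
    p=cv2.undistortPoints(np.float64(uv).reshape(-1,1,2),c["K"],c["dist_coeffs"])[:,0]
    d=np.c_[p,np.ones(len(p))]@c["T"][:3,:3].T; o=c["T"][:3,3]
    return o+d*((z-o[2])/d[:,2])[:,None]
def ortho(c,x0,x1,y0,y1,z,s=1.0):
    "picture seen from above of plane z: up=+x,left=+y, s px/mm"
    X,Y=np.meshgrid(np.arange(x1,x0,-1/s),np.arange(y1,y0,-1/s),indexing="ij")
    uv=proj(c,np.stack([X,Y,0*X+z],-1).reshape(-1,3)).reshape(*X.shape,2).astype(np.float32)
    return cv2.remap(c["image"],uv[...,0],uv[...,1],cv2.INTER_CUBIC)
def blobs(c,lo,hi,z,box=None,amin=20):
    "HSV blobs -> world rects (centre xy, size, yaw deg) at height z; box=x0,x1,y0,y1"
    m=cv2.inRange(cv2.cvtColor(c["image"],cv2.COLOR_RGB2HSV),lo,hi)
    out=[]
    for k in cv2.findContours(m,cv2.RETR_EXTERNAL,cv2.CHAIN_APPROX_NONE)[0]:
        if len(k)<6: continue
        w=unp(c,k[:,0],z)[:,:2].astype(np.float32)
        (cx,cy),(a,b),t=cv2.minAreaRect(w)
        if a<b: a,b,t=b,a,t+90
        if a*b<amin or (box and not(box[0]<cx<box[1] and box[2]<cy<box[3])): continue
        out.append([round(float(v),1) for v in (cx,cy,a,b,(t+90)%180-90)])
    return out
E
cat > a.py <<'E'
from h import *
c=cam("top")
st=blobs(c,(0,0,170),(179,50,255),32,amin=20000); print("white",st)
print("blue",blobs(c,(100,150,60),(130,255,255),32,amin=5000))
print("yellow",blobs(c,(25,180,100),(35,255,255),32,amin=5000))
print("redfloor",blobs(c,(0,200,60),(5,255,255),6,amin=2000))
x,y=unp(c,[[303,224]],6)[0][:2]; b=(x-115,x+115,y-115,y+115); print(b)
print("amber/brass",blobs(c,(3,120,80),(28,255,255),15,b))
print("dark",blobs(c,(0,0,0),(179,255,110),12,b))
cv2.imwrite("pics/orth.png",ortho(c,x-140,x+140,y-140,y+140,15,2)[:,:,::-1])
for n,p in dict(pivot=(169,268),knob=(184,207),lidL=(152,221),lidR=(216,222),brushc=(206,178),loupe=(240,152)).items(): print(n,unp(c,[p],66 if n=="pivot" else 45)[0].round())
E
python3 a.py
```

```text
white [[535.0, 2.7, 257.8, 249.1, -88.8]]
blue [[600.7, -304.7, 142.5, 117.8, -2.5]]
yellow [[400.3, -312.0, 143.7, 126.1, 3.6]]
redfloor [[481.9, 322.9, 130.6, 94.2, 85.4]]
(np.float64(423.37585906387346), np.float64(653.3758590638735), np.float64(-116.61124582701405), np.float64(113.38875417298595))
amber/brass [[501.1, 43.9, 1604.0, 956.4, 89.1]]
dark [[464.8, 2.7, 45.2, 12.1, 15.7], [534.3, 5.4, 44.5, 10.6, -79.3], [534.3, 76.5, 25.6, 25.5, -0.7]]
pivot [417. 361.  66.]
knob [585. 330.  45.]
lidL [547. 417.  45.]
lidR [542. 240.  45.]
brushc [667. 270.  45.]
loupe [741. 175.  45.]
```

```bash
python3 -m handwheel '[[[10,50,12,0,0,-3,1],[30,54,12,0,0,-3,1],[32,54,12,0,0,-3,1],[32,54,12,0,0,-3,1],[32,54,12,0,0,-3,1],[32,54,0,0,0,-3,1],[32,54,0,0,0,-4,1],[32,54,0,0,0,0,1]]]' ; python3 -m handwheel '[[[26,50,0,0,0,0,1],[24,50,0,0,0,0,1],[0,0,0,0,0,0,1],[0,0,0,0,0,0,1]]]'
cat > b.py <<'E'
from h import *
import sys
c=cam("wrist"); cv2.imwrite("pics/%s.png"%sys.argv[1],c["image"][:,:,::-1])
print(sense()["eef_pos"].round(1))
b=(405,665,-125,130)
print("metal",blobs(c,(15,90,80),(28,255,255),19,b))
print("amber",blobs(c,(3,150,80),(14,255,255),16,b))
print("dark",blobs(c,(0,0,0),(179,255,100),17,b))
E
python3 b.py w1
```

```text
time_s: 1.2
eef_pos: [427.5, -61.1, 298.6]
ee_rot: [0.0, 1.0, 0.0, 0.0]
force: [0.4, -0.4, 1.5]
grip_width: 0.999
grip_force: 0.0
time_s: 1.7
eef_pos: [476.6, 36.7, 298.2]
ee_rot: [0.0, 1.0, 0.001, -0.0]
force: [0.0, -0.7, 0.2]
grip_width: 1.001
grip_force: 0.0
[476.6  36.2 298.4]
metal [[540.2, -75.7, 53.8, 12.5, 21.9], [617.9, -72.2, 53.4, 12.9, 1.6]]
amber []
dark [[537.4, 76.3, 24.7, 23.9, -90.0]]
```

View pics/w1.png

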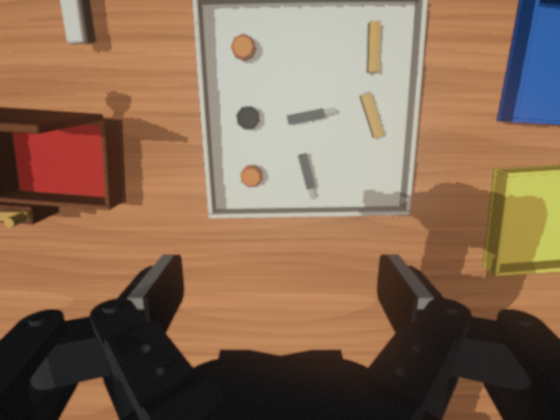

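The wrist view shows the stone at (248,118), the brass bars at (375,47) and (372,115), the punches at (312,116) and (308,175) with their bright tips on the right and lower ends, the ambers at (243,47) and (251,176), and the case on the left edge. I'm going for the black stone.

```bash
python3 -m handwheel '[[[20,15,-50,0,0,0,0.1],[20,15,-50,0,0,0,0.1],[20.5,10,-50,0,0,0,0.1],[0,0,-50,0,0,0,0.1],[0,0,-40,0,0,0,0.1],[0,0,-20,0,0,0,0.1],[0,0,-20,0,0,0,0.1],[0,0,0,0,0,0,0.1]]]' 40; python3 -m handwheel '[[[0,0,0,0,0,0,-1],[0,0,0,0,0,0,-1],[0,0,0,0,0,0,-1],[0,0,0,0,0,0,-1],[0,0,0,0,0,0,-1]]]' 40
```

```text
time_s: 2.75
eef_pos: [536.6, 75.7, 17.7]
ee_rot: [-0.0, 1.0, -0.0, -0.001]
force: [-0.3, -0.3, 0.7]
grip_width: 0.548
grip_force: 0.0
time_s: 3.38
eef_pos: [538.0, 76.4, 19.6]
ee_rot: [0.0, 1.0, 0.001, 0.001]
force: [-1.2, -3.4, 6.8]
grip_width: 0.324
grip_force: 39.9
```

```bash
python3 -m handwheel '[[[0,0,30,0,0,0,-1],[0,0,50,0,0,0,-1],[-15,20,50,0,0,0,-1],[-25,40,55,0,0,0,-1],[-25,50,55,0,0,0,-1],[-25,50,0,0,0,0,-1],[-20,40,0,0,0,0,-1],[0,0,0,0,0,0,-1]]]'; python3 -c "
from h import *
c=cam('wrist'); cv2.imwrite('pics/w2.png',c['image'][:,:,::-1])
print(sense()['eef_pos'])
print(blobs(c,(0,200,60),(5,255,255),6,amin=2000))
import pickle; pickle.dump(c,open('w2.pkl','wb'))"
```

```text
time_s: 4.38
eef_pos: [434.4, 263.4, 240.2]
ee_rot: [-0.0, 1.0, 0.003, 0.0]
force: [0.2, -0.6, -0.4]
grip_width: 0.324
grip_force: 39.6
[435.25228006 262.0841859  240.03634061]
[]
```

View pics/w2.png

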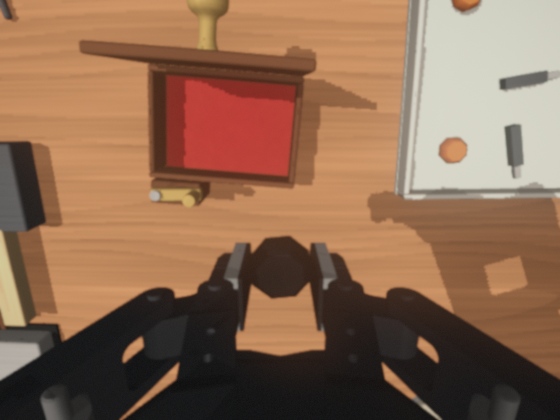

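```bash
python3 -c "
from h import *
import pickle; c=pickle.load(open('w2.pkl','rb'))
p=unp(c,[(150,179),(293,187),(302,82),(152,67)],45); print(p.round(1))
d=p[1]-p[0]; yaw=np.degrees(np.arctan2(d[0],-d[1])); print('len',np.linalg.norm(d),'yaw',yaw)
print('pivot',unp(c,[(155,196)],66),'stud',unp(c,[(191,196)],80), 'knob',unp(c,[(208,5)],125))
f=unp(c,[(164,175),(290,180),(298,82),(168,75)],6); print(f.round(1), f.mean(0))
"
```

```text
[[435.2 397.3  45. ]
 [427.6 250.1  45. ]
 [530.  243.2  45. ]
 [543.3 385.1  45. ]]
len 147.4096020389529 yaw -2.968268457372641
pivot [[422.70811709 385.53437351  66.        ]] stud [[426.6133     346.16903515  80.        ]] knob [[573.83581375 313.445622   125.        ]]
[[431.8 396.5   6. ]
 [426.7 252.1   6. ]
 [532.9 245.    6. ]
 [539.8 383.1   6. ]] [482.78280389 319.17335969   6.        ]
```

```bash
python3 -m handwheel '[[[10,20,-35,0,0,0,-1],[10,20,-35,0,0,0,-1],[10,15,-35,0,0,0,-1],[7,4,-35,0,0,0,-1],[0,0,-25,0,0,0,-1],[0,0,-20,0,0,0,-1],[0,0,-10,0,0,0,-1],[0,0,0,0,0,0,-1]]]'; python3 -m handwheel '[[[0,0,0,0,0,0,0.0],[0,0,0,0,0,0,0.0],[0,0,0,0,0,0,0.0],[0,0,0,0,0,0,0.0],[0,0,0,0,0,0,0.0],[0,0,30,0,0,0,0.0],[0,0,50,0,0,0,0.0],[0,0,50,0,0,0,0]]]'; python3 -m handwheel '[[[-20,0,50,0,0,0,-1],[-30,0,40,0,0,0,-1],[-20,0,0,0,0,0,-1],[0,0,0,0,0,0,-1]]]'; python3 -c "
from h import *
c=cam('wrist'); cv2.imwrite('pics/w3.png',c['image'][:,:,::-1])
print(sense()['eef_pos'])
import pickle; pickle.dump(c,open('w3.pkl','wb'))"
```

```text
time_s: 5.42
eef_pos: [473.1, 319.7, 44.5]
ee_rot: [0.0, 1.0, 0.0, -0.0]
force: [0.2, 0.3, -0.1]
grip_width: 0.321
grip_force: 39.7
time_s: 6.42
eef_pos: [472.6, 320.2, 176.1]
ee_rot: [0.0, 1.0, 0.001, -0.0]
force: [-0.2, 0.3, -0.1]
grip_width: 0.501
grip_force: 0.0
time_s: 6.92
eef_pos: [402.1, 320.5, 265.2]
ee_rot: [-0.0, 1.0, 0.001, 0.0]
force: [1.0, -0.6, -0.1]
grip_width: -0.0
grip_force: 0.0
[402.80256237 320.33375261 264.69172357]
```

View pics/w3.png

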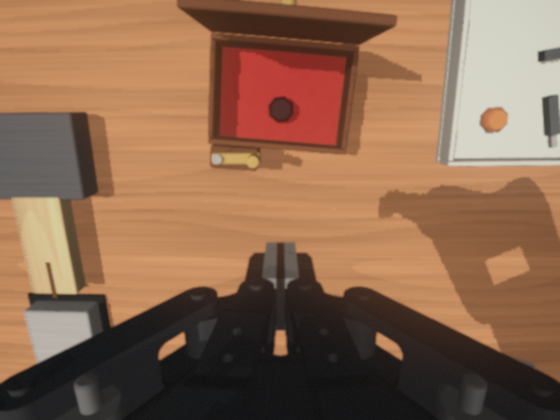

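The view confirms the black stone lying in the red case at (281,109), with the turnbutton along the front edge at (235,158). Next is pushing the lid shut from behind, beside the knob.

```bash
python3 -m handwheel '[[[30,-8,0,0,0,0,-1],[40,-10,0,0,0,0,-1],[40,-10,0,0,0,0,-1],[40,-10,0,0,0,0,-1],[30,-10,0,0,0,0,-1],[0,0,0,0,0,0,-1]]]' ; python3 -m handwheel '[[[0,0,-30,0,0,0,-1],[0,0,-40,0,0,0,-1],[0,0,-40,0,0,0,-1],[0,0,-27,0,0,0,-1],[0,0,0,0,0,0,-1]]]'
```

```text
time_s: 7.72
eef_pos: [584.8, 270.8, 262.6]
ee_rot: [0.0, 1.0, -0.0, -0.001]
force: [-0.3, -0.5, 0.1]
grip_width: 0.001
grip_force: 0.0
time_s: 8.35
eef_pos: [581.6, 272.2, 125.6]
ee_rot: [0.001, 1.0, 0.001, -0.002]
force: [0.4, -0.3, 0.1]
grip_width: -0.001
grip_force: 0.0
```

```bash
python3 -m handwheel '[[[-10,0,2,0,0,0,-1],[-11,0,0,0,0,0,-1],[-10,0,0,0,0,0,-1],[-10,0,-1,0,0,0,-1],[-9,0,-2,0,0,0,-1],[-10,0,-4,0,0,0,-1],[-8,0,-5,0,0,0,-1],[-8,0,-5,0,0,0,-1]]]'; python3 -m handwheel '[[[-7,0,-7,0,0,0,-1],[-7,0,-8,0,0,0,-1],[-5,0,-8,0,0,0,-1],[-5,0,-9,0,0,0,-1],[-2,0,-9,0,0,0,-1],[-2,0,-10,0,0,0,-1],[0,0,0,0,0,0,-1]]]'
```

```text
time_s: 9.35
eef_pos: [506.2, 272.3, 112.2]
ee_rot: [-0.0, 1.0, 0.001, -0.0]
force: [2.1, 0.9, 1.4]
grip_width: -0.001
grip_force: 0.7
time_s: 10.22
eef_pos: [478.9, 272.3, 61.5]
ee_rot: [0.0, 1.0, 0.001, 0.0]
force: [-2.0, 1.0, 4.7]
grip_width: -0.001
grip_force: 2.6
```

```bash
python3 -m handwheel '[[[0,0,-2,0,0,0,-1],[0,0,-2,0,0,0,-1],[0,0,0,0,0,0,-1]]]'
```

```text
time_s: 10.6
eef_pos: [479.0, 272.4, 61.1]
ee_rot: [0.0, 1.0, 0.001, 0.001]
force: [-15.1, -6.4, 39.8]
grip_width: -0.001
grip_force: 19.9
```

```bash
python3 -m handwheel '[[[0,0,30,0,0,0,-0.3],[-10,0,50,0,0,0,-0.3],[-30,25,40,0,0,0,-0.3],[-30,25,20,0,0,0,-0.3],[-20,25,0,0,0,0,-0.3],[0,0,0,0,0,0,-0.3]]]'; python3 -c "
from h import *
c=cam('wrist'); cv2.imwrite('pics/w4.png',c['image'][:,:,::-1])
print(sense()['eef_pos'])
print(proj(c,[[422.5,384.4,66],[420.5,346.5,88]]))
import pickle; pickle.dump(c,open('w4.pkl','wb'))"
```

```text
time_s: 11.35
eef_pos: [387.7, 348.3, 197.4]
ee_rot: [0.0, 1.0, 0.002, -0.0]
force: [0.7, 0.1, -0.1]
grip_width: 0.35
grip_force: 0.0
[388.53003757 347.53043295 197.17636936]
[[235.52150487 154.50040772]
 [282.54255753 161.30085078]]
```

View pics/w4.png

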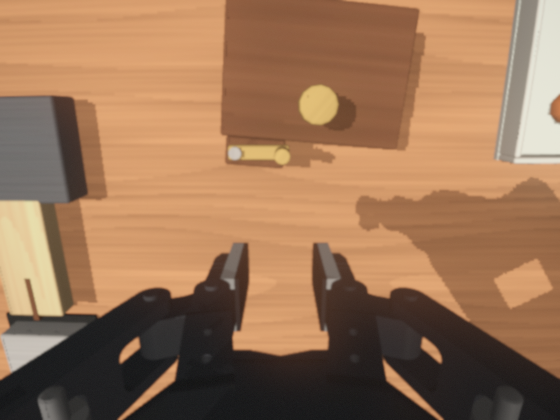

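The lid is shut flat. The stud is at (283,157), the pivot at (235,154) and the knob at (319,105), so I'll pinch the stud.

```bash
python3 -m handwheel '[[[17,-1,-30,0,0,0,-0.3],[17.5,0,-40,0,0,0,-0.3],[0,0,-30,0,0,0,-0.3],[0,0,-20,0,0,0,-0.3],[0,0,0,0,0,0,-0.3]]]' 30; python3 -m handwheel '[[[0,0,0,0,0,0,-1],[0,0,0,0,0,0,-1],[0,0,0,0,0,0,-1]]]' 30
```

```text
time_s: 12.02
eef_pos: [423.4, 345.2, 76.3]
ee_rot: [0.001, 1.0, 0.0, -0.001]
force: [0.7, -0.4, -0.0]
grip_width: 0.35
grip_force: 0.0
time_s: 12.4
eef_pos: [423.9, 347.1, 78.5]
ee_rot: [-0.001, 1.0, 0.001, 0.001]
force: [2.2, 5.6, -4.4]
grip_width: 0.124
grip_force: 29.2
```

```bash
python3 -m handwheel '[[[7.4,0.3,0,0,0,0,-1],[7.2,1.8,0,0,0,0,-1],[6.8,3.2,0,0,0,0,-1],[6,4.4,0,0,0,0,-1],[5,5.6,0,0,0,0,-1],[3.8,6.3,0,0,0,0,-1],[2.6,7.1,0,0,0,0,-1],[1,7,0,0,0,0,-1]]]'; python3 -m handwheel '[[[0,0,0,0,0,0,-1],[0,0,0,0,0,0,-1]]]'
```

```text
time_s: 13.4
eef_pos: [467.6, 380.7, 79.1]
ee_rot: [0.0, 1.0, 0.001, 0.005]
force: [5.9, -2.2, -5.5]
grip_width: 0.119
grip_force: 30.1
time_s: 13.65
eef_pos: [467.4, 381.8, 79.2]
ee_rot: [-0.001, 1.0, 0.001, 0.005]
force: [15.1, -0.7, -5.1]
grip_width: 0.122
grip_force: 30.2
```

```bash
python3 -m handwheel '[[[-3,0,0,0,0,0,-0.3],[0,0,0,0,0,0,-0.3],[0,0,0,0,0,0,-0.3],[0,0,40,0,0,0,-0.3],[-20,-10,50,0,0,0,-0.3],[-30,-40,50,0,0,0,-0.3],[-20,-40,0,0,0,0,-0.3],[0,0,0,0,0,0,-0.3]]]'; python3 -c "
from h import *
c=cam('wrist'); cv2.imwrite('pics/w5.png',c['image'][:,:,::-1])
print(sense()['eef_pos'])"
```

```text
time_s: 14.65
eef_pos: [392.7, 295.3, 212.6]
ee_rot: [-0.0, 1.0, 0.0, 0.0]
force: [-0.3, -0.2, -0.1]
grip_width: 0.35
grip_force: 0.0
[393.4841295  296.25763339 212.46777638]
```

View pics/w5.png

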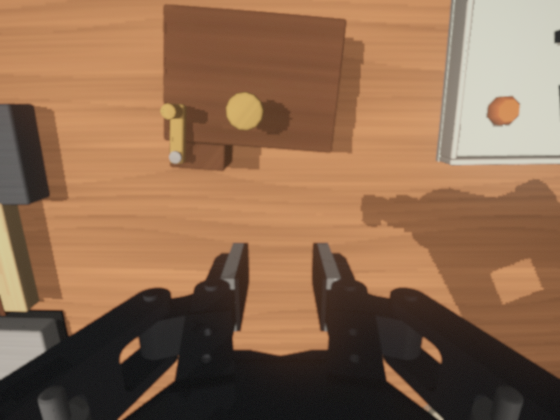

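The turnbutton now points across the lid (pivot (176,157), stud (168,111)). Next I'll re-measure the metal from over the tray.

```bash
python3 -m handwheel '[[[10,-40,10,0,0,0,0],[15,-50,15,0,0,0,0],[15,-50,20,0,0,0,0],[15,-50,10,0,0,0,0],[15,-50,0,0,0,0,0],[10,-40,0,0,0,0,0],[0,0,0,0,0,0,0],[0,0,0,0,0,0,0]]]' | head -2
cat > m.py <<'E'
from h import *
c=cam("wrist"); print(sense()["eef_pos"].round(1))
b=(412,662,-120,125)
print("brass",blobs(c,(15,90,80),(28,255,255),19,b))
print("amber",blobs(c,(5,120,80),(14,255,255),18,b,60))
print("shank",blobs(c,(0,0,0),(179,255,125),18,b,60))
E
sed -i '2a cv2.imwrite("pics/m.png",c["image"][:,:,::-1])' m.py; python3 m.py
```

```text
time_s: 15.7
eef_pos: [473.9, 17.3, 266.7]
[473.8  17.6 266.8]
brass [[540.1, -75.8, 53.5, 12.4, 21.7], [618.1, -72.4, 53.8, 12.6, 1.8]]
amber [[463.8, 74.6, 23.4, 22.6, 43.8], [618.2, 81.4, 22.6, 22.3, -63.8], [414.0, 20.1, 837.3, 496.8, -89.7]]
shank [[470.6, 2.8, 43.8, 8.6, 15.6], [538.7, 5.0, 42.5, 8.5, -79.1], [537.0, 0.8, 257.3, 240.9, -89.2]]
```

```bash
python3 -m handwheel '[[[22,-31,-20,0,0,7,-0.1],[22,-31,-40,0,0,7,-0.1],[22,-31.5,-40,0,0,7.7,-0.1],[0,0,-50,0,0,0,-0.1],[0,0,-50,0,0,0,-0.1],[0,0,-30,0,0,0,-0.1],[0,0,-20,0,0,0,-0.1],[0,0,0,0,0,0,-0.1]]]' 60; python3 -m handwheel '[[[0,0,0,0,0,0,-1],[0,0,0,0,0,0,-1],[0,0,0,0,0,0,-1],[0,0,0,0,0,0,-1],[0,0,40,0,0,0,-1],[0,0,50,0,0,0,-1],[0,0,0,0,0,0,-1]]]' 60
```

```text
time_s: 16.75
eef_pos: [539.1, -75.5, 15.8]
ee_rot: [-0.001, 0.982, 0.19, -0.001]
force: [0.2, 0.9, 0.4]
grip_width: 0.45
grip_force: 0.0
time_s: 17.62
eef_pos: [541.4, -77.4, 110.8]
ee_rot: [0.002, 0.982, 0.189, 0.003]
force: [0.0, -0.1, -1.2]
grip_width: 0.13
grip_force: 59.2
```

```bash
python3 -m handwheel '[[[-20,-40,0,0,0,-6,-1],[-22,-48,0,0,0,-6,-1],[-22,-48,0,0,0,-6,-1],[-22,-48,0,0,0,0,-1],[-23,-49,0,0,0,0,-1],[0,0,0,0,0,0,-1],[0,0,0,0,0,0,-1]]]'
```

```text
time_s: 18.5
eef_pos: [430.5, -309.2, 106.3]
ee_rot: [-0.001, 0.999, 0.033, -0.0]
force: [-0.3, 0.6, -1.1]
grip_width: 0.126
grip_force: 63.4
```

```bash
python3 -c "
from h import *
c=cam('top'); 
for n,l,h in (('y',(25,150,80),(35,255,255)),('b',(100,150,40),(130,255,255))):
  for z in (5,32): print(n,z,blobs(c,l,h,z,amin=3000))"; python3 -m handwheel '[[[0,0,-40,0,0,0,-1],[0,0,-28,0,0,0,-1],[0,0,-18,0,0,0,-1],[0,0,0,0,0,0,-1],[0,0,0,0,0,0,-0.3],[0,0,0,0,0,0,-0.3],[0,0,0,0,0,0,-0.3],[0,0,40,0,0,0,-0.3]]]'
```

```text
y 5 [[434.6, -274.2, 126.8, 63.1, -28.9]]
y 32 [[433.1, -267.6, 124.3, 61.8, -28.9]]
b 5 [[605.5, -312.1, 145.7, 120.1, -2.6]]
b 32 [[600.6, -304.7, 142.8, 117.7, -2.6]]
time_s: 19.55
eef_pos: [429.6, -308.9, 59.7]
ee_rot: [-0.002, 0.999, 0.033, -0.002]
force: [0.4, -0.5, 0.1]
grip_width: 0.351
grip_force: 0.0
```

```bash
python3 -m handwheel '[[[5,20,40,0,0,-2,-0.1],[10,40,40,0,0,0,-0.1],[15,45,40,0,0,0,-0.1],[15,45,40,0,0,0,-0.1],[15,45,40,0,0,0,-0.1],[15,45,0,0,0,0,-0.1],[0,0,0,0,0,0,-0.1],[0,0,0,0,0,0,-0.1]]]' | head -2; python3 m.py
```

```text
time_s: 20.55
eef_pos: [505.4, -70.2, 260.8]
[505.3 -70.6 260.7]
brass [[617.8, 82.2, 18.3, 17.3, 20.2], [618.2, -73.7, 52.7, 9.8, 1.9]]
amber [[463.7, 74.7, 24.1, 23.8, 43.2], [618.1, 81.3, 22.8, 22.4, 24.9], [455.7, -56.3, 813.4, 487.1, -86.4]]
shank [[471.1, 0.9, 44.6, 12.2, 15.5], [539.0, 4.3, 43.9, 9.4, -79.0], [615.0, 67.5, 20.0, 6.5, -9.9]]
```

```bash
python3 -m handwheel '[[[38,-1,-40,0,0,0,-0.1],[38,-1,-40,0,0,0,-0.1],[37,-0.5,-40,0,0,0,-0.1],[0,0,-45,0,0,0,-0.1],[0,0,-40,0,0,0,-0.1],[0,0,-25,0,0,0,-0.1],[0,0,-14,0,0,0,-0.1],[0,0,0,0,0,0,-0.1]]]' 60; python3 -m handwheel '[[[0,0,0,0,0,0,-1],[0,0,0,0,0,0,-1],[0,0,0,0,0,0,-1],[0,0,0,0,0,0,-1],[0,0,40,0,0,0,-1],[0,0,50,0,0,0,-1],[0,0,0,0,0,0,-1]]]' 60
```

```text
time_s: 21.6
eef_pos: [618.3, -73.0, 16.4]
ee_rot: [-0.0, 1.0, 0.015, -0.001]
force: [0.0, -0.2, 0.8]
grip_width: 0.452
grip_force: 0.0
time_s: 22.48
eef_pos: [620.5, -72.8, 111.3]
ee_rot: [0.001, 1.0, 0.016, 0.004]
force: [0.8, 0.4, -1.7]
grip_width: 0.129
grip_force: 59.4
```

```bash
python3 -m handwheel '[[[-25,-25,0,0,0,0,-1],[-38,-35,0,0,0,0,-1],[-38,-36,0,0,0,0,-1],[-38,-36,0,0,0,0,-1],[-38,-36,0,0,0,0,-1],[-38,-36,0,0,0,0,-1],[-38,-36,0,0,0,0,-1],[0,0,0,0,0,0,-1]]]'; python3 -m handwheel '[[[0,0,0,0,0,0,-1]]]'
```

```text
time_s: 23.48
eef_pos: [363.5, -314.0, 106.3]
ee_rot: [-0.0, 1.0, 0.014, -0.0]
force: [-0.3, 0.4, -1.1]
grip_width: 0.126
grip_force: 59.4
time_s: 23.6
eef_pos: [365.6, -311.9, 106.4]
ee_rot: [-0.0, 1.0, 0.016, -0.0]
force: [0.4, 0.9, -1.2]
grip_width: 0.127
grip_force: 59.4
```

```bash
python3 -m handwheel '[[[0,0,-40,0,0,0,-1],[0,0,-28,0,0,0,-1],[0,0,-18,0,0,0,-1],[0,0,0,0,0,0,-1],[0,0,0,0,0,0,-0.3],[0,0,0,0,0,0,-0.3],[0,0,0,0,0,0,-0.3],[0,0,40,0,0,0,-0.3]]]'; python3 -m handwheel '[[[5,40,40,0,0,0,-0.1],[20,55,50,0,0,0,-0.1],[20,55,50,0,0,0,-0.1],[20,55,30,0,0,0,-0.1],[20,55,30,0,0,0,-0.1],[15,50,0,0,0,0,-0.1],[0,0,0,0,0,0,-0.1],[0,0,0,0,0,0,-0.1]]]'; python3 m.py
```

```text
time_s: 24.6
eef_pos: [364.8, -311.3, 59.9]
ee_rot: [-0.002, 1.0, 0.016, -0.001]
force: [0.6, 0.2, 0.4]
grip_width: 0.351
grip_force: 0.0
time_s: 25.6
eef_pos: [455.9, -28.9, 239.1]
ee_rot: [0.0, 1.0, 0.016, -0.0]
force: [-0.7, -0.4, 0.5]
grip_width: 0.45
grip_force: 0.0
[455.9 -29.3 239.1]
brass [[617.5, 83.7, 16.2, 12.5, 22.0]]
amber [[463.6, 75.0, 23.2, 22.9, 1.7], [615.7, 81.6, 23.1, 21.6, -89.0]]
shank [[470.1, 1.6, 43.2, 10.6, 15.6], [538.1, 4.6, 43.0, 9.9, -78.5], [609.3, 69.8, 19.3, 5.6, -36.3], [522.4, 2.4, 257.8, 210.5, -89.2]]
```

View pics/m.png

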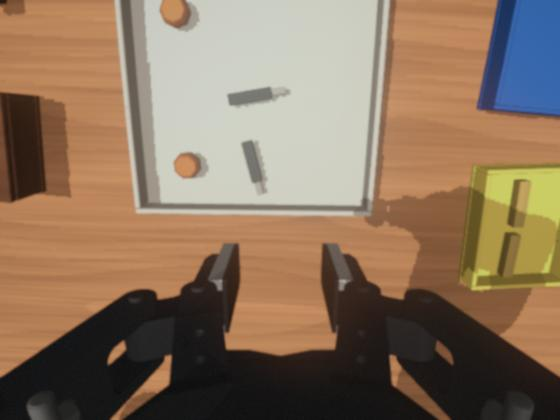

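Both bars lie in the yellow tray ((519,203), (510,255)). The punches are at (250,97) with the tip to the right and (253,163) with the tip down. I'll take the lower one first.

```bash
python3 -m handwheel '[[[7,15,-40,0,0,7,-0.1],[7.5,15.7,-40,0,0,6.8,-0.1],[0,0,-40,0,0,0,-0.1],[0,0,-40,0,0,0,-0.1],[0,0,-30,0,0,0,-0.1],[0,0,-20,0,0,0,-0.1],[0,0,-13,0,0,0,-0.1],[0,0,0,0,0,0,-0.1]]]' 60; python3 -m handwheel '[[[0,0,0,0,0,0,-1],[0,0,0,0,0,0,-1],[0,0,0,0,0,0,-1],[0,0,0,0,0,0,-1],[0,0,40,0,0,0,-1],[0,0,50,0,0,0,-1],[0,0,0,0,0,0,-1]]]' 60
```

```text
time_s: 26.65
eef_pos: [470.3, 1.6, 15.7]
ee_rot: [-0.0, 0.991, 0.135, -0.001]
force: [0.5, 0.4, 0.7]
grip_width: 0.447
grip_force: 0.0
time_s: 27.52
eef_pos: [472.4, 1.9, 109.5]
ee_rot: [0.001, 0.991, 0.136, 0.003]
force: [-0.0, 0.4, -1.2]
grip_width: 0.116
grip_force: 59.3
```

```bash
python3 -m handwheel '[[[15,-30,5,0,0,-6,-1],[25,-44,0,0,0,-6,-1],[25,-44,0,0,0,-6,-1],[25,-44,0,0,0,0,-1],[25,-44,0,0,0,0,-1],[25,-44,0,0,0,0,-1],[26,-46,0,0,0,0,-1],[0,0,0,0,0,0,-1]]]' | head -2; python3 -m handwheel '[[[0,0,0,0,0,0,-1]]]'; python3 -c "
from h import *
c=cam('wrist'); cv2.imwrite('pics/w6.png',c['image'][:,:,::-1])"
```

```text
time_s: 28.52
eef_pos: [636.6, -296.6, 108.6]
time_s: 28.65
eef_pos: [636.1, -293.1, 109.9]
ee_rot: [-0.001, 1.0, -0.021, -0.001]
force: [0.0, -0.1, -0.2]
grip_width: 0.117
grip_force: 59.3
```

View pics/w6.png

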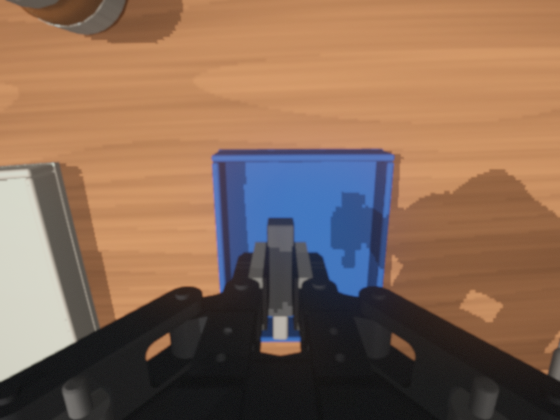

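The punch is held, with its tip toward the robot, over the blue tray (far rim at row 155, side walls at columns 222 and 385). I'm lowering it.

```bash
python3 -m handwheel '[[[0,0,-40,0,0,0,-1],[0,0,-30,0,0,0,-1],[0,0,-19,0,0,0,-1],[0,0,0,0,0,0,-1],[0,0,0,0,0,0,-0.4],[0,0,0,0,0,0,-0.4],[0,0,0,0,0,0,-0.4],[0,0,40,0,0,0,-0.4]]]'; python3 -m handwheel '[[[0,30,50,0,0,10,-0.1],[-20,40,50,0,0,10,-0.1],[-20,50,50,0,0,10,-0.1],[-25,50,30,0,0,10,-0.1],[-25,50,0,0,0,10,-0.1],[-25,50,0,0,0,10,-0.1],[0,30,0,0,0,10,-0.1],[0,0,0,0,0,0,-0.1]]]'; python3 m.py
```

```text
time_s: 29.7
eef_pos: [635.2, -292.9, 59.7]
ee_rot: [-0.002, 1.0, -0.021, -0.003]
force: [-0.3, 0.7, 1.2]
grip_width: 0.299
grip_force: 0.0
time_s: 30.7
eef_pos: [526.2, -3.2, 231.5]
ee_rot: [0.0, 0.83, 0.558, 0.0]
force: [0.5, -1.2, 0.6]
grip_width: 0.45
grip_force: 0.0
[526.4  -4.4 231.3]
brass []
amber [[463.3, 74.8, 24.8, 23.4, 49.3], [617.8, 81.5, 24.1, 22.4, -21.9]]
shank [[538.7, 5.8, 45.0, 10.9, -78.7], [613.4, 69.8, 20.0, 5.4, -19.3], [492.2, -87.5, 803.0, 523.6, -22.2]]
```

```bash
python3 -m handwheel '[[[6,5,-20,0,0,10,-0.1],[6.4,4.5,-30,0,0,10,-0.1],[0,0,-40,0,0,10,-0.1],[0,0,-40,0,0,3.5,-0.1],[0,0,-40,0,0,0,-0.1],[0,0,-25,0,0,0,-0.1],[0,0,-20,0,0,0,-0.1],[0,0,0,0,0,0,-0.1]]]' 60; python3 -m handwheel '[[[0,0,0,0,0,0,-1],[0,0,0,0,0,0,-1],[0,0,0,0,0,0,-1],[0,0,0,0,0,0,-1],[0,0,40,0,0,0,-1],[0,0,50,0,0,0,-1],[0,0,0,0,0,0,-1]]]' 60
```

```text
time_s: 31.75
eef_pos: [538.5, 3.7, 14.9]
ee_rot: [-0.001, 0.637, 0.771, -0.0]
force: [0.7, -0.3, 0.2]
grip_width: 0.453
grip_force: 0.0
time_s: 32.62
eef_pos: [540.4, 4.5, 109.3]
ee_rot: [0.003, 0.635, 0.772, 0.002]
force: [0.5, -0.0, -0.1]
grip_width: 0.115
grip_force: 60.1
```

```bash
python3 -m handwheel '[[[3,-30,5,0,0,-5,-1],[4,-45,0,0,0,-5,-1],[4,-45,0,0,0,-3,-1],[4,-45,0,0,0,0,-1],[4,-45,0,0,0,0,-1],[4,-45,0,0,0,0,-1],[4,-45,0,0,0,0,-1],[0,0,0,0,0,0,-1]]]' | head -2; python3 -m handwheel '[[[0,0,0,0,0,0,-1]]]'; python3 -c "
from h import *
c=cam('top'); cv2.imwrite('pics/t2.png',cv2.resize(c['image'][150:320,220:460,::-1],None,fx=3,fy=3))"
```

```text
time_s: 33.62
eef_pos: [564.9, -297.8, 109.1]
time_s: 33.75
eef_pos: [565.4, -294.5, 109.7]
ee_rot: [-0.001, 0.719, 0.695, -0.0]
force: [0.1, -0.5, -1.1]
grip_width: 0.115
grip_force: 60.1
```

View pics/t2.png

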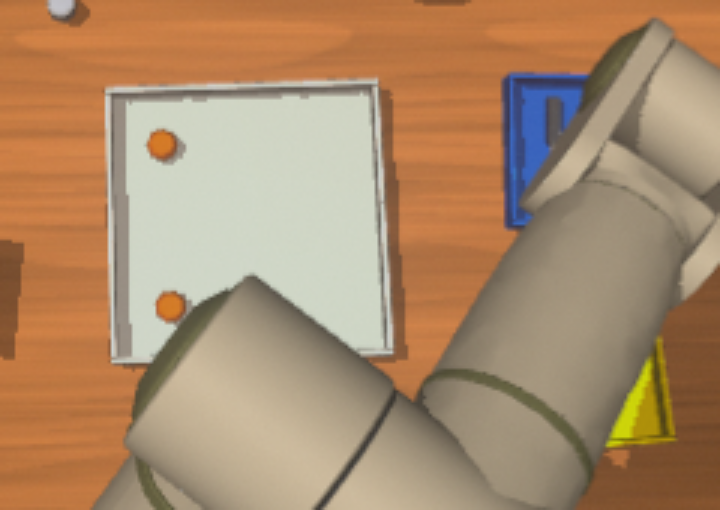

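The white tray now holds only the two ambers ((162,145), (170,306)), and the first punch lies in the blue tray at (555,120). I'm lowering the second punch.

```bash
python3 -m handwheel '[[[2,0,-40,0,0,0,-1],[0,0,-30,0,0,0,-1],[0,0,-19,0,0,0,-1],[0,0,0,0,0,0,-1],[0,0,0,0,0,0,-0.5],[0,0,0,0,0,0,-0.5],[0,0,0,0,0,0,-0.5],[0,0,40,0,0,0,-0.5]]]'; python3 -m handwheel '[[[0,0,50,0,0,0,-0.5],[-30,30,50,0,0,0,-0.5],[-50,40,50,0,0,0,-0.5],[-50,50,50,0,0,0,-0.5],[-50,50,0,0,0,0,-0.5],[-50,50,0,0,0,0,-0.5],[0,50,0,0,0,0,-0.5],[0,0,0,0,0,0,-0.5]]]';  python3 -c "
from h import *
c=cam('top'); cv2.imwrite('pics/t3.png',cv2.resize(c['image'][130:320,140:460,::-1],None,fx=2.4,fy=2.4)); c=cam('side'); cv2.imwrite('pics/s3.png',c['image'][:,:,::-1])"
```

```text
time_s: 34.8
eef_pos: [566.5, -294.3, 59.9]
ee_rot: [-0.003, 0.719, 0.695, -0.0]
force: [0.4, 0.1, 1.1]
grip_width: 0.254
grip_force: 0.0
time_s: 35.8
eef_pos: [375.8, -59.3, 234.7]
ee_rot: [0.001, 0.718, 0.697, 0.0]
force: [0.3, -1.0, 0.4]
grip_width: 0.25
grip_force: 0.0
```

View pics/t3.png

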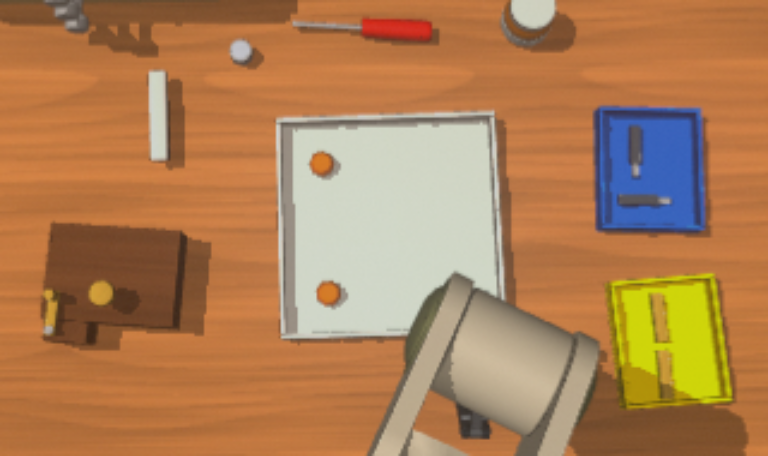

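View pics/s3.png

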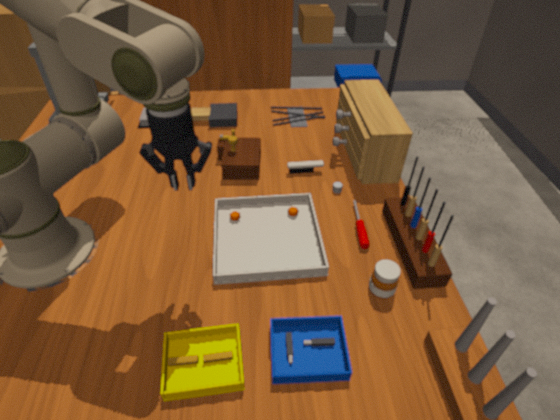

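The top and side views show both punches in the blue tray, both bars in the yellow tray and the two ambers alone in the white tray. The lid is shut with the turnbutton across it at (50,310), and the bystanders haven't moved.

```bash
python3 -c "
from rig import *
print(finish_job())"
```

```text
the job is handed in; nothing more can be done
None
```

The job is handed in with no verdict returned: the black stone is in the shut and latched case, 2 brass bars are in yellow, 2 punches are in blue, and both ambers are still in the white tray.

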